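# Change the gas over to the hose tap and hold its key in

## Robot

A 7-joint arm with a two-finger parallel gripper is mounted at the origin on a cart in front of the work surface, level with it; the furniture and walls round the work are solid. World frame = base frame: x ahead of the robot, y to its left, z up, the work surface at z = 0. Lengths are in m, angles in rad, forces in N, time in s.
With the tool pointing down it reaches from about 0.4 to 0.85 m from the base axis. Payload 4.5 kg.
Tool frame: the origin (TCP) lies at the very end of the fingers, on their centre line; the grasp point (between the pads) lies 19 mm behind it (grip_point_offset is the distance from the TCP to the grasp point, in m); z points along the fingers, y is the line along which they close (so a half turn about z gives the same grasp; the last joint's range is limited). The gripper opens to 88 mm and grips with 3 to 60 N. Pads are 18 mm wide; open, the fingers measure 123 mm over their backs; the gripper's body (75 mm by 187 mm) begins 45 mm behind the grasp point.
Start: joints at [-1.245, 0.689, -0.195, 1.565, 0.157, 0.902, -0.215], TCP at [0.18, 0.599, 0.239] pointing down, gripper open.
Joint ranges: [-3.01, 3.01], [-0.46, 2.08], [-1.47, 1.51], [0.13, 2.56], [-1, 4.14], [0.04, 2.09], [-2.66, 2.66]. Speed limits (rad/s): [2.57, 2.57, 3.14, 3.14, 3.14, 3.14, 3.14].

## Interface

Orientations are given as a unit quaternion [x, y, z, w].
In Python, from plant import get_state, snapshot, camera_params, finish_job, grip_point_offset gives the robot as it stands.
- The arm moves only by the shell command python3 -m handwheel 'ROWS' [FORCE]. ROWS is a JSON list of rows, 1 to 10 of them, each of 7 numbers: the opening from 0.0 (shut) to 1.0 (fully open), then dx, dy, dz in m, then a rotation vector rx, ry, rz in rad; each row is the pose to reach, as a shift and turn from the pose commanded when the command began, along the tool's axes at that moment; what a row does not reach only later rows make up. A row lasts 1/10 s, in which the tool goes at most 0.05 m and 0.15 rad, less where a joint would pass 70% of its speed; a pose out of reach is approached as far as the arm can. The fingers move at their own pace and stop on an object; FORCE is the grip in N (left out, the last holds). Time passes only in rows, so rows that do not move let the fingers close. It prints the time, the measured TCP pose, the force, the opening and the grip force at its end.
- get_state(): the state, without advancing time (a new reading comes with each control period).
- snapshot(name): name is "side" or "top" or "wrist"; returns (picture, depth): 384x512x3 uint8, red, green, blue; 384x512 float32, m along the optical axis (not along the pixel's ray), 0 where there is no reading.
- camera_params(name): a dict with "fx", "fy", "cx", "cy" (pixels), "rvec" (rotation vector, rad) and "tvec" (3), from world to camera coordinates, as OpenCV has them. Camera axes: x right, y down, z forward; pixel columns grow to the right and rows downward; lengths in m; the calibration is good to about 2 mm. A picture is of the moment at which its call begins: read the wrist's pose just before it. camera_params takes no time and is no camera call; for the wrist camera it gives the pose at the moment of the call.
- finish_job(): hands the job in; it is judged then, once.
The state is a dict: "clock": time; "q": joint angles; "qd": joint speeds; "joint_torque": joint torques, N m; "tool_pos": TCP position; "eef_rot": TCP orientation; "contact_force": force on the tool from outside, world axes, zero at the start; "moment": the same for the moment, N m; "opening": opening from 0.0 (shut) to 1.0 (fully open); "finger_force": force on a finger pad.
Only numpy, scipy, OpenCV 4.12 (cv2) and the standard library are available. Lean on these libraries where they do the work, as an engineer would, in place of code of your own. Each camera call takes 0.05 s, during which the arm holds its last target. There are 200 camera calls.

## Task

We are changing the gas over to the tap that has the hose nipple: press the dust cap that was left open on the unused tap fully shut, and flip the hose tap's dust cap right back. Take the loose black key knob, turn it so that its D socket matches the hose tap's D spindle, push it fully home, and press it all the way down against the spring to purge the line; finish while still holding it pressed. Leave the third tap's cap shut and everything else on the bench where it is.

Things in the scene. Friction and masses are not known exactly. Their poses are not given: they have to be found in the camera images.
- manifold: aluminium block 50 x 236 mm (x, y), its top 30 mm above the bench, on two feet bolted to the bench (298 mm over the feet), carrying the three taps; origin: centre of its underside; x axis points to its back (away from the robot, within 0.3 rad), y along the row
- hose_tap: one of three alike brass taps, 80 mm apart along the manifold in an order that varies; origin: centre of its underside, 30 mm above the bench; x to its back, z up; collar 41 mm across, top 38 mm above the origin. The tap TO USE: a barbed hose nipple, 13 mm thick, sticks out to 56 mm in front of the tap's axis, 16 mm above the origin. Its dust cap starts shut
- idle_tap: one of three alike brass taps, 80 mm apart along the manifold in an order that varies; origin: centre of its underside, 30 mm above the bench; x to its back, z up; collar 41 mm across, top 38 mm above the origin. Not in use: a short hexagonal plug closes its front outlet. Its dust cap was left standing open, so its bare spindle shows
- spare_tap: one of three alike brass taps, 80 mm apart along the manifold in an order that varies; origin: centre of its underside, 30 mm above the bench; x to its back, z up; collar 41 mm across, top 38 mm above the origin. Not in use: a short hexagonal plug closes its front outlet. Its dust cap starts shut and stays so
- hose_hinge (a point): middle of the hinge pin of the hose tap's dust cap, 23 mm behind the tap's axis and 40 mm above the tap's origin (70 mm above the bench); the pin runs along the tap's y; axes as the tap's. The cap is a dark steel cup, 36 mm across, 29 mm tall; shut, its top is 97.5 mm above the bench
- hose_tab (a point): point in the thumb tab of the hose tap's dust cap, 52 mm from the hinge pin. The tab is 12 mm wide (along the pin), 5 mm thick, and free of the cup from 41 to 61 mm from the pin (in front when shut): it can be pinched by its sides and led round the hinge, rotating between the finger pads
- idle_hinge (a point): middle of the hinge pin of the idle tap's dust cap, 23 mm behind the tap's axis and 40 mm above the tap's origin (70 mm above the bench); the pin runs along the tap's y; axes as the tap's. The cap is a dark steel cup, 36 mm across, 29 mm tall; shut, its top is 97.5 mm above the bench
- idle_tab (a point): point in the thumb tab of the idle tap's dust cap, 52 mm from the hinge pin. The tab is 12 mm wide (along the pin), 5 mm thick, and free of the cup from 41 to 61 mm from the pin (in front when shut): it can be pinched by its sides and led round the hinge, rotating between the finger pads
- hose_cap (a joint): hose tap's dust cap angle (rad): 0 shut, grows as the tab swings up and back, 1.57 tab straight up, 2.4 the back stop; a stiff hinge (0.02 N m) that stays where it is left; starts at 0
- idle_cap (a joint): idle tap's dust cap angle (rad): 0 shut, grows as the tab swings up and back, 1.57 tab straight up, 2.4 the back stop; a stiff hinge (0.02 N m) that stays where it is left; starts between 1.75 and 2.2
- spare_cap (a joint): spare tap's dust cap angle (rad): 0 shut, grows as the tab swings up and back, 1.57 tab straight up, 2.4 the back stop; a stiff hinge (0.02 N m) that stays where it is left; starts at 0
- hose_tip (a point): centre of the top end of the hose tap's spindle, on the tap's axis, 92 mm above the bench while not pressed; the spindle is a steel D shaft, 16 mm in diameter, standing 24 mm above the collar, one flat 4 mm from its axis, its end bevelled 1.5 mm; x axis of this frame: from the axis squarely out through the flat; z up
- hose_stem (a joint): turn of the hose tap's spindle about its upright axis (rad): 0 when the flat faces the tap's back (+x), positive anticlockwise from above; starts between -0.9 and 0.9; stiff (0.3 N m), need not be turned
- hose_spindle (a joint): how far the hose tap's spindle is pressed down (m): 0 up, 0.006 fully pressed at its stop; spring force 5 N at the start of travel, 8.4 N at the stop
- key: the loose key knob: black fluted round knob, 36 mm in diameter, 34 mm tall, about 60 g, standing on the bench, socket down; can be gripped across any diameter. Origin: centre of its underside, z up. A raised pointer on its top runs from the middle towards +x, the side of the socket's flat
- key_socket (a point): centre of the floor of the key's D socket, 15 mm above the key's underside; axes as the key's. The socket opens downwards, 17.8 mm in diameter, its flat 4.9 mm from the axis on the +x side (0.9 mm play round the spindle). Fully home this point meets hose_tip; pressed, both are 6 mm lower than before
- the_hand_lamp: grey tubular hand lamp with hanging cords, part of the room, left of the work (y over 0.16 m, x up to 0.65 m); it slants up to 0.40 m above the bench and is solid: pass over or round it, and leave it alone; origin: at the cords, behind
- spanner_a: combination spanner lying flat, 24x167x8 mm, right of the key knob; a bystander, leave it where it is; origin: centre of its underside
- bench_ball_knob: bright door knob standing on its foot, 29x29x34 mm; smooth and round, not the key knob; a bystander, leave it where it is; origin: centre of its underside
- bench_compression_tee: plated tube union lying flat, 15x34x14 mm, behind the manifold; a bystander, leave it where it is; origin: centre of its underside
- spark_plug: old spark plug lying, 23x62x20 mm, behind the manifold; a bystander, leave it where it is; origin: centre of its underside

How it is judged:
At the end, for the whole second after the job is handed in: Key home on the hose tap's spindle (underside 12.5 mm or more below its end, within 3 mm of the axis, within 0.12 rad of upright), spindle pressed 4.5 mm or more, fingers on the key with over 2 N, key at rest; hose cap open past 1.6 rad, both other caps shut (under 0.08 rad) (z of key in the frame of hose_tip below -0.0125 m and horizontal distance between key and hose_tip below 0.003 m and angle between key's own z axis and vertical below 0.12 rad and angle between the x axis of key and the x axis of hose_tip, either way round below 0.3 rad and value of joint hose_spindle above 0.0045 m and contact force between the fingers and key above 2 N and linear speed of key below 0.02 m/s and value of joint hose_cap above 1.6 rad and value of joint each of idle_cap, spare_cap below 0.08 rad); the arm keeps its last pose, push and grip.
It fails at once if another thing on the bench is pushed more than 30 mm away (distance of any of spanner_a, bench_ball_knob, bench_compression_tee, spark_plug from where it was at the start of the episode above 0.03 m).
It also fails if it takes over 67 s, if anything falls off the work surface, if the arm or the gripper's body presses on something with over 40 N, if the wrist force passes 120 N, or if a joint passes its speed limit or range.

## Working session

There is one attempt and no reset: what is moved stays moved. The work goes in short steps, Python scripts to look and compute and a shell command to move; the robot and the scene stay as the last step left them, time stands still between calls to the robot, and variables do not carry over. Pictures are saved under pics/ and viewed, at most 10 in all, crops included, and the job is handed in when it is done.

```bash
ls; mkdir -p pics; cat > h.py <<'E'
import numpy as np, cv2
from scipy.spatial.transform import Rotation as R
from plant import get_state, snapshot, camera_params, finish_job, grip_point_offset
def cam(n):
    p=camera_params(n); return p, R.from_rotvec(np.ravel(p["rvec"])), np.ravel(p["tvec"])
def cloud(n,p=None,rgbd=None):
    p,r,t=cam(n); im,d=snapshot(n)
    v,u=np.mgrid[:384,:512]
    P=np.stack([(u-p["cx"])/p["fx"]*d,(v-p["cy"])/p["fy"]*d,d],-1)
    W=r.inv().apply(P.reshape(-1,3)-t).reshape(384,512,3); W[d==0]=np.nan
    return im,d,W
def ray(n,u,v,z):
    p,r,t=cam(n); c=r.inv().apply(-t); d=r.inv().apply([(u-p["cx"])/p["fx"],(v-p["cy"])/p["fy"],1.])
    return c+d*(z-c[2])/d[2]
def proj(n,P):
    p,r,t=cam(n); q=r.apply(P)+t; return q[...,0]/q[...,2]*p["fx"]+p["cx"], q[...,1]/q[...,2]*p["fy"]+p["cy"]
def rel(pos,rot=None):
    """shift in tool axes from present measured pose to world pos; rot=target Rotation"""
    s=get_state(); T=R.from_quat(s["eef_rot"]); 
    d=T.inv().apply(np.array(pos)-s["tool_pos"]); 
    return d.round(4), (None if rot is None else (T.inv()*rot).as_rotvec().round(4))
E
python3 - <<'E'
from h import *
s=get_state(); print(s, grip_point_offset)
print(R.from_quat(s["eef_rot"]).as_matrix().round(3))
for n in("top","side"):
    im,d,W=cloud(n); np.savez(f"{n}0.npz",im=im,d=d,W=W); cv2.imwrite(f"pics/{n}0.png",im[:,:,::-1])
    p,r,t=cam(n); print(n,p["fx"],r.inv().apply(-t).round(3),r.inv().apply([0,0,1]).round(2))
E
```

```text
pics
{'clock': 0.0, 'q': array([-1.24519223,  0.68998608, -0.19455661,  1.56631922,  0.1572818 ,
        0.90248698, -0.21508173]), 'qd': array([-0.00056909,  0.00049833, -0.00028553,  0.00066003,  0.00132337,
        0.00157183,  0.00013663]), 'joint_torque': array([-3.63995769e-04, -5.27567232e+01, -1.26733795e+00, -1.53427809e+01,
       -5.27012267e-02,  6.58575082e-03,  1.73578628e-04]), 'tool_pos': array([0.1796417 , 0.59798005, 0.2379164 ]), 'eef_rot': array([ 1.45324924e-01,  9.89383570e-01, -8.99640014e-04, -8.80060926e-05]), 'contact_force': array([0.49767936, 0.14825743, 0.41845349]), 'moment': array([0.03009656, 0.01098463, 0.00890149]), 'finger_force': 0.0, 'opening': 0.9984692398602966} 0.0187
[[-0.958  0.288 -0.   ]
 [ 0.288  0.958 -0.002]
 [-0.    -0.002 -1.   ]]
top 461.611929414978 [ 0.502 -0.226  1.377] [ 0.1   0.01 -0.99]
side 369.4096699183251 [ 1.051 -0.131  0.909] [-0.48 -0.09 -0.87]
```

View pics/top0.png

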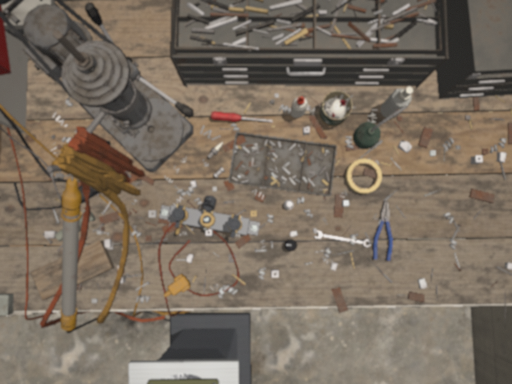

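View pics/side0.png

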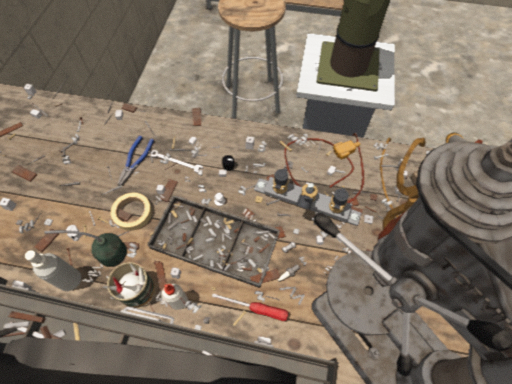

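Top view: manifold with its taps near (177,213), (208,219), (232,225), open idle tap in the middle; key at about (289,245), spanner at (343,238). Zooming in on both.

```bash
python3 - <<'E'
from h import *
a=np.load("top0.npz"); b=np.load("side0.npz")
c=cv2.resize(a["im"][190:265,150:310],None,fx=5,fy=5,interpolation=cv2.INTER_CUBIC)[:,:,::-1]
e=cv2.resize(b["im"][145:230,215:375],None,fx=5,fy=5,interpolation=cv2.INTER_CUBIC)[:,:,::-1]
cv2.imwrite("pics/c0.png",c); cv2.imwrite("pics/e0.png",e)
for u,v in((177,213),(208,219),(232,225),(289,245),(207,204),(343,238)): print(u,v,a["W"][v,u].round(3), ray("top",u,v,0.0975).round(3))
E
```

```text
177 213 [0.575 0.    0.096] [0.575 0.    0.097]
208 219 [ 0.557 -0.086  0.095] [ 0.557 -0.086  0.097]
232 225 [ 0.539 -0.152  0.095] [ 0.539 -0.152  0.097]
289 245 [ 0.481 -0.313  0.03 ] [ 0.482 -0.309  0.097]
207 204 [ 0.601 -0.081  0.074] [ 0.599 -0.084  0.097]
343 238 [ 0.498 -0.475  0.   ] [ 0.499 -0.457  0.097]
```

View pics/c0.png

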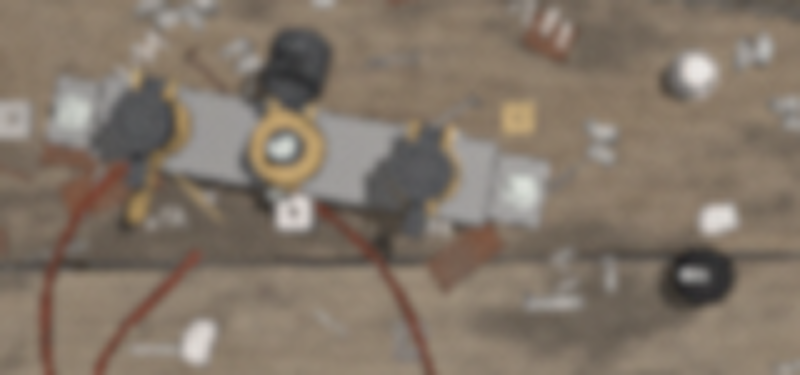

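View pics/e0.png

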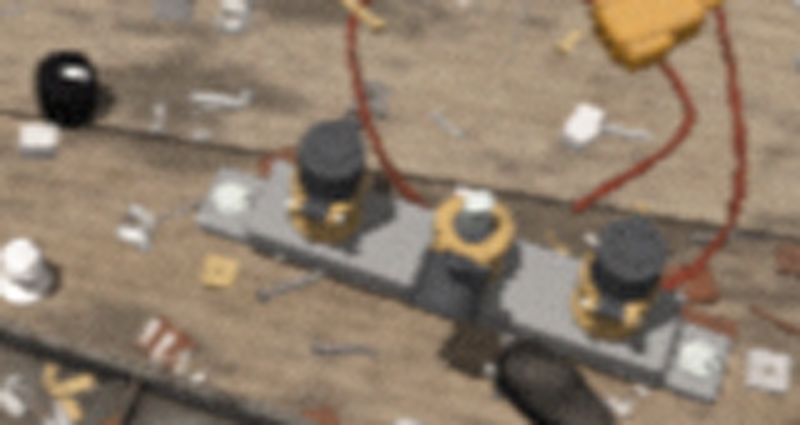

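Hose tap is the left one (brass nipple in front at crop (137,205)), idle is the middle one with the cap standing back at (300,65), spare is on the right. The key is at (700,275), the ball knob at (692,72).

```bash
python3 - <<'E'
from h import *
for n in("top","side"):
    a=np.load(n+"0.npz"); W=a["W"]; im=a["im"].astype(int); hsv=cv2.cvtColor(a["im"],cv2.COLOR_RGB2HSV)
    x,y,z=W[...,0],W[...,1],W[...,2]
    roi=(x>.42)&(x<.68)&(y>-.26)&(y<.09)
    m=roi&(abs(z-.03)<.004); 
    rc=cv2.minAreaRect(W[m][:,:2].astype(np.float32)*1000); print(n,"manifold",m.sum(),rc)
    m=(roi&(z>.092)&(z<.102)).astype(np.uint8)
    k,l,st,c=cv2.connectedComponentsWithStats(m)
    for i in range(1,k):
        if st[i,4]>8: q=W[l==i]; print(" cap",st[i,4],q.mean(0).round(4),q.min(0).round(3),q.max(0).round(3))
    m=roi&(z>.105); q=W[m]; 
    if len(q): print(" high",len(q),q.mean(0).round(4),q.min(0).round(3),q.max(0).round(3))
    m=(x>.44)&(x<.53)&(y>-.36)&(y<-.26)&(z>.026)&(z<.045); q=W[m]; print(" key",len(q),q.mean(0).round(4),q.min(0).round(3),q.max(0).round(3))
    m=(x>.5)&(x<.60)&(y>-.11)&(y<-.05)&(z>.062)&(z<.072)&(hsv[...,1]>90); q=W[m]; print(" idle collar",len(q),q.mean(0).round(4),q.min(0).round(3),q.max(0).round(3))
E
```

```text
top manifold 697 ((598.1940307617188, -108.00117492675781), (272.0787658691406, 174.66163635253906), 77.79095458984375)
 cap 39 [ 0.6099 -0.0969  0.0961] [ 0.59  -0.105  0.092] [ 0.624 -0.08   0.101]
 cap 15 [ 0.606  -0.0769  0.0975] [ 0.597 -0.081  0.092] [ 0.613 -0.072  0.102]
 cap 128 [ 0.5747 -0.0019  0.0966] [ 0.558 -0.019  0.092] [0.592 0.014 0.102]
 cap 128 [ 0.5444 -0.1584  0.0968] [ 0.528 -0.175  0.092] [ 0.561 -0.141  0.102]
 high 31 [ 0.6285 -0.0382  0.1273] [ 0.601 -0.098  0.105] [0.68  0.09  0.204]
 key 118 [ 0.4828 -0.3183  0.0324] [ 0.466 -0.336  0.026] [ 0.498 -0.302  0.04 ]
 idle collar 93 [ 0.5596 -0.0798  0.0668] [ 0.541 -0.097  0.063] [ 0.578 -0.06   0.072]
side manifold 953 ((595.322265625, -109.82814025878906), (289.7044372558594, 173.72683715820312), 85.14374542236328)
 cap 141 [ 0.5435 -0.1587  0.0979] [ 0.524 -0.176  0.093] [ 0.56  -0.142  0.102]
 cap 13 [ 0.5557 -0.08    0.0931] [ 0.55  -0.085  0.092] [ 0.561 -0.075  0.094]
 cap 149 [ 0.5742 -0.0022  0.0981] [ 0.556 -0.019  0.093] [0.592 0.014 0.102]
 cap 98 [ 0.609  -0.09    0.0968] [ 0.594 -0.106  0.092] [ 0.623 -0.07   0.102]
 high 37 [0.6562 0.0298 0.1521] [ 0.608 -0.095  0.107] [0.68 0.09 0.21]
 key 110 [ 0.4827 -0.3184  0.0334] [ 0.463 -0.336  0.026] [ 0.498 -0.301  0.039]
 idle collar 88 [ 0.5615 -0.0808  0.0685] [ 0.54  -0.099  0.063] [ 0.579 -0.06   0.072]
```

```bash
python3 - <<'E'
from h import *
for n in("top","side"):
    W=np.load(n+"0.npz")["W"]; x,y,z=W[...,0],W[...,1],W[...,2]
    for y0 in np.arange(.05,.65,.1):
        print(n,"y",round(y0,2),[(round(x0,1),round(float(np.nanmax(z[m])),2)) for x0 in np.arange(.1,.8,.1) if (m:=(x>=x0)&(x<x0+.1)&(y>=y0)&(y<y0+.1)).any()])
W=np.load("top0.npz")["W"]; x,y,z=W[...,0],W[...,1],W[...,2]
xa=np.array([np.cos(-.1924),np.sin(-.1924)]);ya=np.array([-xa[1],xa[0]])
for nme in("top","side"):
  W=np.load(nme+"0.npz")["W"]; 
  h=np.array([0.5818,-0.0847]); q=W[...,:2]-h; X=q@xa; Y=q@ya; m=(abs(Y)<.02)&(X>-.01)&(X<.09)&(W[...,2]>.05)
  P=np.c_[X[m],Y[m],W[...,2][m]-.07]; P=P[np.argsort(P[:,2])]; print(nme,(P[-14:]*1000).round().astype(int).tolist())
  print(" max X",(P[P[:,0].argsort()][-6:]*1000).round().astype(int).tolist())
E
```

```text
top y 0.05 [(np.float64(0.1), 0.02), (np.float64(0.2), 0.01), (np.float64(0.3), 0.02), (np.float64(0.4), 0.11), (np.float64(0.5), 0.22), (np.float64(0.6), 0.45), (np.float64(0.7), 0.63)]
top y 0.15 [(np.float64(0.1), 0.01), (np.float64(0.2), 0.02), (np.float64(0.3), 0.06), (np.float64(0.4), 0.27), (np.float64(0.5), 0.37), (np.float64(0.6), 0.47), (np.float64(0.7), 0.46)]
top y 0.25 [(np.float64(0.1), -0.75), (np.float64(0.2), 0.07), (np.float64(0.3), 0.17), (np.float64(0.4), 0.25), (np.float64(0.5), 0.15), (np.float64(0.6), 0.06), (np.float64(0.7), 0.18)]
top y 0.35 [(np.float64(0.1), -0.73), (np.float64(0.2), 0.05), (np.float64(0.3), 0.07), (np.float64(0.4), 0.04), (np.float64(0.5), 0.04), (np.float64(0.6), 0.03), (np.float64(0.7), 0.22)]
top y 0.45 [(np.float64(0.1), -0.8), (np.float64(0.2), 0.04), (np.float64(0.3), 0.04), (np.float64(0.4), 0.01), (np.float64(0.5), 0.03), (np.float64(0.6), 0.09), (np.float64(0.7), 0.17)]
top y 0.55 [(np.float64(0.1), -0.8), (np.float64(0.2), -0.06), (np.float64(0.4), -0.01), (np.float64(0.5), 0.0), (np.float64(0.6), 0.0), (np.float64(0.7), 0.01)]
s
[... 419 characters left out ...]
4(0.3), 0.17), (np.float64(0.4), 0.21), (np.float64(0.7), 0.0)]
side y 0.35 [(np.float64(0.2), 0.04)]
side y 0.45 []
side y 0.55 []
top [[25, -1, 43], [27, 2, 43], [26, 4, 44], [25, -4, 45], [29, 5, 46], [28, -4, 48], [27, -2, 48], [33, -1, 49], [30, -4, 49], [30, -1, 50], [29, 1, 50], [31, 5, 51], [33, -4, 53], [32, 1, 55]]
 max X [[42, 7, 19], [43, -10, 17], [43, 5, 17], [44, -1, 22], [44, 2, 16], [44, -4, 23]]
side [[21, 8, 34], [17, -10, 35], [27, 4, 37], [28, 5, 49], [30, 1, 50], [27, 2, 50], [27, -5, 51], [32, -1, 52], [31, -4, 52], [27, -3, 52], [31, 3, 53], [30, -2, 53], [28, 5, 53], [31, 0, 55]]
 max X [[41, -5, 21], [41, 3, 23], [41, 0, 21], [42, 6, 21], [42, -2, 21], [42, -8, 23]]
```

```bash
python3 - <<'E'
from h import *
for n in("top","side"):
    W=np.load(n+"0.npz")["W"]; x,y,z=W[...,0],W[...,1],W[...,2]
    print(n,"rows y, cols x from .40 step .04; max z cm")
    for y0 in np.arange(-.04,.32,.04):
        print(round(y0,2),[int(100*np.nanmax(z[m])) if (m:=(x>=x0)&(x<x0+.04)&(y>=y0)&(y<y0+.04)&np.isfinite(z)).any() else None for x0 in np.arange(.4,.8,.04)])
E
```

```text
top rows y, cols x from .40 step .04; max z cm
-0.04 [2, 2, 1, 9, 10, 1, 2, 0, 12, 12]
0.0 [2, 1, 1, 9, 10, 7, 1, 1, 56, 58]
0.04 [1, 1, 1, 1, 1, 1, 0, 2, 57, 62]
0.08 [1, 0, 0, 1, 18, 22, 36, 42, 56, 61]
0.12 [7, 9, 12, 15, 22, 36, 44, 45, 45, 56]
0.16 [7, 7, 1, 32, 37, 44, 47, 45, 36, 3]
0.2 [4, 25, 29, 32, 36, 36, 43, None, None, 0]
0.24 [20, 24, 27, 27, 4, 5, 5, None, None, None]
0.28 [18, 4, 3, 3, 3, 5, 5, 0, None, None]
side rows y, cols x from .40 step .04; max z cm
-0.04 [2, 2, 0, 9, 10, 0, 1, 0, 12, 12]
0.0 [2, 1, 5, 9, 10, 7, 1, 1, 56, 58]
0.04 [1, 1, 1, 1, 2, 1, 0, 12, 57, 62]
0.08 [1, 0, 0, 0, 0, 21, 29, 26, None, 12]
0.12 [7, 9, 12, 15, 22, 23, 18, None, None, None]
0.16 [7, 7, 1, 0, None, None, 46, None, None, None]
0.2 [3, 3, None, None, None, None, None, None, None, 0]
0.24 [20, 21, None, None, None, None, None, None, None, 0]
0.28 [None, None, None, None, None, None, None, None, None, None]
```

```bash
python3 - <<'E'
from h import *
W=np.concatenate([np.load(n+"0.npz")["W"].reshape(-1,3) for n in("top","side")])
m=(W[:,0]>.5)&(W[:,0]<.74)&(W[:,1]>.02)&(W[:,1]<.16)&(W[:,2]>.1)
P=W[m]
for x0 in np.arange(.5,.74,.02):
    q=P[(P[:,0]>=x0)&(P[:,0]<x0+.02)]
    if len(q): q=q[q[:,1].argsort()][:60:6]; print(round(x0,2),[(int(a*1000),int(c*1000)) for _,a,c in q])
E
```

```text
0.5 [(130, 111), (131, 122), (132, 121), (133, 117), (134, 121), (135, 110), (137, 112), (138, 107), (139, 113), (141, 107)]
0.52 [(125, 133), (127, 135), (127, 118), (128, 116), (129, 121), (130, 126), (131, 133), (133, 124), (134, 126), (137, 125)]
0.54 [(122, 143), (123, 134), (123, 151), (124, 149), (124, 134), (125, 145), (126, 158), (127, 149), (129, 157), (130, 156)]
0.56 [(120, 174), (121, 162), (121, 165), (122, 150), (122, 157), (122, 147), (122, 168), (123, 162), (124, 161), (125, 175)]
0.58 [(119, 185), (120, 175), (121, 186), (121, 185), (122, 187), (122, 168), (123, 182), (123, 178), (124, 189), (124, 201)]
0.6 [(123, 191), (125, 210), (125, 197), (126, 200), (126, 219), (127, 223), (127, 195), (127, 236), (128, 225), (129, 231)]
0.62 [(98, 131), (99, 136), (99, 135), (99, 127), (100, 118), (100, 117), (100, 146), (100, 100), (101, 139), (101, 139)]
0.64 [(100, 273), (101, 270), (102, 278), (102, 273), (103, 275), (103, 278), (104, 284), (104, 157), (104, 287), (105, 281)]
0.66 [(84, 126), (86, 124), (86, 113), (87, 190), (88, 188), (89, 132), (90, 190), (91, 124), (93, 219), (94, 135)]
0.68 [(85, 138), (86, 145), (86, 130), (86, 133), (87, 164), (87, 178), (87, 119), (87, 169), (87, 148), (88, 195)]
0.7 [(65, 119), (95, 250), (95, 255), (96, 270), (97, 260), (97, 275), (98, 273), (98, 271), (99, 208), (99, 309)]
0.72 [(20, 120), (23, 108), (25, 122), (27, 123), (28, 122), (31, 123), (32, 121), (34, 120), (36, 123), (38, 114)]
```

```bash
cat >> h.py <<'E'
YAW=-.1924; XA=np.array([np.cos(YAW),np.sin(YAW),0]); YA=np.array([-XA[1],XA[0],0]); Z=np.array([0,0,1.])
IH=np.array([.5818,-.0847,.07]); HT=np.array([.5745,-.002,.03]); HH=HT+.023*XA+[0,0,.04]
def down(yang): # tool down, tool y at world angle yang
    y=np.array([np.cos(yang),np.sin(yang),0]); return R.from_matrix(np.c_[np.cross(y,-Z),y,-Z])
def tab(H,a,r=.054): return H+r*(-np.cos(a)*XA+np.sin(a)*Z)
E
python3 - <<'E'
from h import *
D=down(np.pi/2+YAW); s=get_state()
print(rel([.18,.6,.46],D)); print(rel([.45,0,.46],D)); P=tab(IH,2.09)-[0,0,.006]; print(P, rel(P+[0,0,.12],D))
E
python3 -m handwheel '[[0.3,0,0,-0.05,0,0,0],[0.3,0,0,-0.1,0,0,0],[0.3,0,0,-0.15,0,0,0],[0.3,0,0,-0.2,0,0,0],[0.3,0,0,-0.22,0,0,-0.1]]' 10
```

```text
(array([ 2.00e-04,  1.60e-03, -2.22e-01]), array([-0.0016,  0.    , -0.0993]))
(array([-0.4309, -0.4954, -0.2211]), array([-0.0016,  0.    , -0.0993]))
[ 0.6080998  -0.08982346  0.11088359] (array([-0.6081, -0.5356,  0.0081]), array([-0.0016,  0.    , -0.0993]))
clock: 0.6
tool_pos: [0.1798, 0.5998, 0.4641]
eef_rot: [0.095, 0.995, 0.004, 0.001]
contact_force: [0.3, 0.0, 1.0]
opening: 0.57
finger_force: 0.0
```

```bash
python3 -m handwheel '[[0.3,-0.027,-0.038,0,0,0,0],[0.3,-0.054,-0.077,0,0,0,0],[0.3,-0.081,-0.115,0,0,0,0],[0.3,-0.108,-0.154,0,0,0,0],[0.3,-0.136,-0.192,0,0,0,0],[0.3,-0.163,-0.23,0,0,0,0],[0.3,-0.19,-0.269,0,0,0,0],[0.3,-0.217,-0.307,0,0,0,0],[0.3,-0.244,-0.346,0,0,0,0],[0.3,-0.271,-0.384,0,0,0,0]]'; python3 -c "
from h import *
print(rel(tab(IH,2.09)+[0,0,.114],down(np.pi/2+YAW)))"
```

```text
clock: 1.6
tool_pos: [0.3727, 0.1679, 0.4586]
eef_rot: [0.096, 0.995, -0.0, -0.0]
contact_force: [0.8, 0.3, -0.8]
opening: 0.296
finger_force: 0.0
(array([-0.2802, -0.2081,  0.2277]), array([-0.0002, -0.0002,  0.0007]))
```

```bash
python3 -m handwheel '[[0.3,-0.02,-0.045,0,0,0,0],[0.3,-0.04,-0.09,0,0,0,0],[0.3,-0.06,-0.135,0,0,0,0],[0.3,-0.09,-0.17,0,0,0,0],[0.3,-0.13,-0.2,0,0,0,0],[0.3,-0.17,-0.208,0.02,0,0,0],[0.3,-0.2,-0.208,0.06,0,0,0],[0.3,-0.23,-0.208,0.1,0,0,0],[0.3,-0.26,-0.208,0.14,0,0,0],[0.3,-0.28,-0.208,0.18,0,0,0]]'; python3 -m handwheel '[[0.3,0,0,0.045,0,0,0],[0.3,0,0,0.045,0,0,0]]'; python3 - <<'E'
from h import *
s=get_state(); print(rel(tab(IH,2.09)-[0,0,.006],down(np.pi/2+YAW)))
im,d,W=cloud("wrist"); np.savez("w1.npz",im=im,d=d,W=W); cv2.imwrite("pics/w1.png",im[:,:,::-1])
E
```

```text
clock: 2.6
tool_pos: [0.6093, -0.0879, 0.2764]
eef_rot: [0.096, 0.995, 0.0, 0.0]
contact_force: [0.3, -0.1, -0.5]
opening: 0.299
finger_force: 0.0
clock: 2.8
tool_pos: [0.6035, -0.0867, 0.2273]
eef_rot: [0.096, 0.995, 0.0, -0.007]
contact_force: [-1.3, -0.2, 0.4]
opening: 0.302
finger_force: 0.0
(array([-0.0068, -0.0021,  0.1164]), array([-0.001, -0.014,  0.001]))
```

View pics/w1.png

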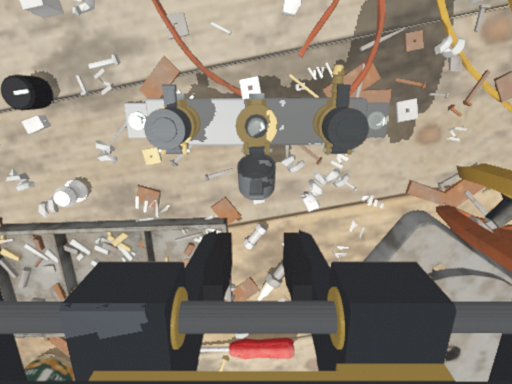

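The wrist view shows the spare cap at (168,126), the idle spindle at (257,124) with its open cap at (257,175), the hose cap at (345,126) with its nipple above it at (339,68), and the key at (27,92). Refining with this cloud.

```bash
python3 - <<'E'
from h import *
a=np.load("w1.npz"); W=a["W"]; x,y,z=W[...,0],W[...,1],W[...,2]; roi=np.zeros(z.shape,bool); roi[60:200,110:400]=1
m=(roi&(abs(z-.0975)<.006)).astype(np.uint8)
k,l,st,c=cv2.connectedComponentsWithStats(m)
for i in range(1,k):
    if st[i,4]>60: q=W[l==i]; rc=cv2.minEnclosingCircle((q[:,:2]*1000).astype(np.float32)); print("cap",st[i,4],np.median(q,0).round(4),rc)
for nm,H in(("idle",IH),):
    q=W-H; X=q@XA; Y=q@YA; m=roi&(abs(Y)<.03)&(X>-.01)&(X<.09)&(q[...,2]>-.02)
    P=np.c_[X[m],Y[m],q[...,2][m]]*1000
    t=P[P[:,2]>44]; print("tab pts",len(t),t.mean(0).round(1),t.min(0).round(1),t.max(0).round(1))
    print(P[P[:,2].argsort()][-8:].round().astype(int).tolist())
m=np.zeros(z.shape,bool); m[65:115,0:60]=1; m&=(z>.028)&(z<.042); q=W[m]; print("key",len(q),q.mean(0).round(4),cv2.minEnclosingCircle((q[:,:2]*1000).astype(np.float32)))
E
```

```text
cap 1390 [ 0.5417 -0.1566  0.0968] ((542.19287109375, -157.28282165527344), 18.11855125427246)
cap 1386 [ 0.5714 -0.001   0.0969] ((572.1781005859375, -0.30019593238830566), 18.265981674194336)
cap 185 [ 0.5999 -0.0984  0.0969] ((602.4857177734375, -99.18435668945312), 14.418299674987793)
cap 182 [ 0.604  -0.0773  0.0966] ((606.5957641601562, -76.05530548095703), 14.824143409729004)
tab pts 164 [26.5  1.2 48.9] [22.7 -4.3 44.1] [31.2  6.9 53.5]
[[28, -2, 52], [28, -3, 52], [29, -4, 52], [29, -3, 53], [28, -3, 53], [28, 1, 53], [27, 2, 53], [28, 5, 53]]
key 975 [ 0.4803 -0.3151  0.0325] ((480.28973388671875, -317.1185607910156), 18.083148956298828)
```

```bash
sed -i 's/^IH=.*/IH=np.array([.581,-.0842,.07]); HT=np.array([.5733,-.0013,.03]); HH=HT+.023*XA+[0,0,.04]/' h.py; sed -i 's/IH=np/YAWT=0; IH=np/' h.py; python3 -m handwheel '[[0.3,0,0,0.04,0,0,0],[0.3,0,0,0.075,0,0,0],[0.3,0,0,0.075,0,0,0],[0.3,0,0,0.075,0,0,0]]'; python3 - <<'E'
from h import *
print(rel(tab(IH,2.09)-[0,0,.006],down(np.pi/2+YAW)))
E
```

```text
clock: 3.25
tool_pos: [0.6091, -0.0878, 0.1612]
eef_rot: [0.096, 0.995, -0.0, 0.001]
contact_force: [0.6, -0.5, -0.1]
opening: 0.299
finger_force: 0.0
(array([ 0.0016, -0.0019,  0.0503]), array([0.0003, 0.0029, 0.0005]))
```

```bash
python3 -m handwheel '[[0.3,0.0016,-0.0019,0.03,0,0,0],[0.3,0.0016,-0.0019,0.05,0,0,0],[0.3,0.0016,-0.0019,0.05,0,0,0],[0.0,0.0016,-0.0019,0.05,0,0,0],[0.0,0.0016,-0.0019,0.05,0,0,0],[0.0,0.0016,-0.0019,0.05,0,0,0],[0.0,0.0016,-0.0019,0.05,0,0,0]]' 8; python3 - <<'E'
from h import *
s=get_state(); print(rel(tab(IH,2.09)-[0,0,.006]))
for a in np.arange(1.85,-.1,-.2): 
    d=tab(IH,a)-tab(IH,2.09); print(round(a,2), (-(d@XA)).round(4), (-d[2]).round(4))
E
```

```text
clock: 3.95
tool_pos: [0.6085, -0.089, 0.1107]
eef_rot: [0.096, 0.995, 0.0, 0.003]
contact_force: [2.8, 0.3, 4.9]
opening: 0.135
finger_force: 8.0
(array([ 0.0012, -0.0006, -0.0002]), None)
1.85 0.0119 -0.005
1.65 0.0225 -0.0069
1.45 0.0333 -0.0067
1.25 0.0438 -0.0044
1.05 0.0537 0.0
0.85 0.0624 0.0063
0.65 0.0698 0.0142
0.45 0.0754 0.0234
0.25 0.0791 0.0335
0.05 0.0807 0.0442
```

```bash
python3 -m handwheel '[[0,0.006,0,-0.003,0,0,0],[0,0.012,0,-0.005,0,0,0],[0,0.0225,0,-0.0069,0,0,0],[0,0.0333,0,-0.0067,0,0,0],[0,0.0438,0,-0.0044,0,0,0],[0,0.0537,0,0,0,0,0],[0,0.0624,0,0.0063,0,0,0],[0,0.0698,0,0.0142,0,0,0],[0,0.0754,0,0.0234,0,0,0],[0,0.0791,0,0.0335,0,0,0]]'; python3 -m handwheel '[[0,0.0014,0,0.008,0,0,0],[0,0.0016,0,0.016,0,0,0],[0,0.0016,0,0.018,0,0,0],[0,0.0016,0,0.018,0,0,0]]'; python3 - <<'E'
from h import *
print(rel(tab(IH,0)-[0,0,.006]))
E
```

```text
clock: 4.95
tool_pos: [0.5257, -0.0731, 0.0748]
eef_rot: [0.095, 0.995, 0.0, -0.002]
contact_force: [-0.6, 2.7, 0.4]
opening: 0.135
finger_force: 8.0
clock: 5.35
tool_pos: [0.5256, -0.0732, 0.0568]
eef_rot: [0.095, 0.995, 0.0, -0.001]
contact_force: [-4.0, 3.8, 4.1]
opening: 0.132
finger_force: 8.0
(array([-0.0025, -0.0002, -0.0072]), None)
```

```bash
python3 -m handwheel '[[0.3,0,0,0,0,0,0],[0.3,0,0,0,0,0,0],[0.3,0,0,-0.03,0,0,0],[0.3,0,0,-0.08,0,0,0],[0.3,0,0.04,-0.11,0,0,0],[0.3,0,0.08,-0.11,0,0,0],[0.3,0,0.08,-0.11,0,0,0],[0.3,0,0.08,-0.11,0,0,0]]'; python3 - <<'E'
from h import *
im,d,W=cloud("wrist"); s=get_state(); np.savez("w2.npz",im=im,d=d,W=W); cv2.imwrite("pics/w2.png",im[:,:,::-1])
print(rel(tab(HH,0)-[0,0,.006],down(np.pi/2+YAW)))
t=np.load("top0.npz")
im,d,W2=cloud("top")
for w,n in((W,"w"),(W2,"t")):
  z=w[...,2]; m=(abs(z-.0975)<.006)&(w[...,0]>.5)&(w[...,0]<.62)&(w[...,1]>-.2)&(w[...,1]<.03)
  k,l,st,c=cv2.connectedComponentsWithStats(m.astype(np.uint8))
  for i in range(1,k):
    if st[i,4]>60: 
        q=w[l==i]; A=np.c_[q[:,:2]@np.c_[XA[:2],YA[:2]],np.ones(len(q))]; print(n,"cap",st[i,4],np.median(q,0).round(4),"slope",np.linalg.lstsq(A,q[:,2],rcond=None)[0][:2].round(3))
E
```

```text
clock: 6.15
tool_pos: [0.5424, 0.0052, 0.1672]
eef_rot: [0.095, 0.995, -0.0, 0.0]
contact_force: [0.7, -0.5, -0.3]
opening: 0.297
finger_force: 0.0
(array([-0.0008,  0.0013,  0.1029]), array([-0.0014,  0.0001, -0.    ]))
w cap 1766 [ 0.5409 -0.1551  0.0967] slope [ 0.03  -0.036]
w cap 1659 [ 0.5704 -0.      0.0968] slope [0.029 0.001]
w cap 1691 [ 0.5556 -0.0777  0.0967] slope [ 0.027 -0.014]
t cap 101 [ 0.5599 -0.0833  0.0963] slope [ 0.023 -0.017]
t cap 130 [ 0.5448 -0.158   0.0969] slope [ 0.05  -0.002]
```

View pics/w2.png

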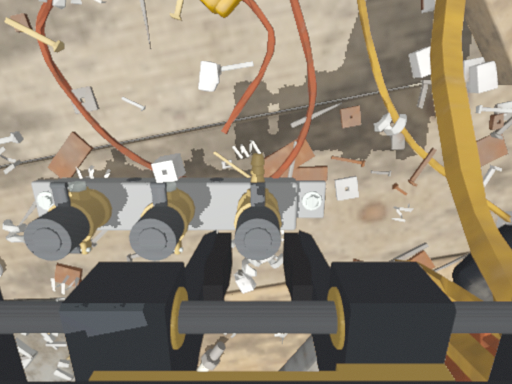

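```bash
python3 -m handwheel '[[0.3,0,0.001,0.04,0,0,0],[0.3,0,0.001,0.08,0,0,0],[0.3,0,0.001,0.103,0,0,0],[0.3,0,0.001,0.103,0,0,0],[0,0,0.001,0.103,0,0,0],[0,0,0.001,0.103,0,0,0],[0,0,0.001,0.103,0,0,0],[0,0,0.001,0.103,0,0,0]]' 8; python3 - <<'E'
from h import *
print(rel(tab(HH,0)-[0,0,.006]))
t0=down(np.pi/2+YAW)
for a in (.15,.35,.55,.75,.95,1.15,1.35,1.55,1.7,1.85,2.0,2.15): 
    d=tab(HH,a)-tab(HH,0); print(round(a,2), (-(d@XA)).round(4), (-d[2]).round(4))
E
```

```text
clock: 7.05
tool_pos: [0.5431, 0.0052, 0.0654]
eef_rot: [0.096, 0.995, -0.0, 0.001]
contact_force: [1.2, -0.6, 0.4]
opening: 0.131
finger_force: 8.0
(array([ 0.0001, -0.0006,  0.0014]), None)
0.15 -0.0006 -0.0081
0.35 -0.0033 -0.0185
0.55 -0.008 -0.0282
0.75 -0.0145 -0.0368
0.95 -0.0226 -0.0439
1.15 -0.0319 -0.0493
1.35 -0.0422 -0.0527
1.55 -0.0529 -0.054
1.7 -0.061 -0.0535
1.85 -0.0689 -0.0519
2.0 -0.0765 -0.0491
2.15 -0.0836 -0.0452
```

```bash
python3 -m handwheel '[[0,-0.0006,0,-0.0081,0,0,0],[0,-0.0033,0,-0.0185,0,0,0],[0,-0.008,0,-0.0282,0,0,0],[0,-0.0145,0,-0.0368,0,0,0],[0,-0.0226,0,-0.0439,0,0,0],[0,-0.0325,0,-0.0493,0,-0.1,0],[0,-0.0434,0,-0.0526,0,-0.2,0],[0,-0.0547,0,-0.0538,0,-0.3,0],[0,-0.0633,0,-0.053,0,-0.4,0],[0,-0.0712,0,-0.0514,0,-0.4,0]]'; python3 -c "
from h import *
for n in (0,):
  s=get_state(); d=np.array(s['tool_pos'])-HH; print(d@XA,d@YA,d[2])"
```

```text
clock: 8.05
tool_pos: [0.6063, -0.0063, 0.1245]
eef_rot: [0.096, 0.983, -0.019, 0.158]
contact_force: [-3.5, -7.6, -9.8]
opening: 0.127
finger_force: 8.0
0.010362894114935156 0.0013638121020679642 0.05453254240375474
```

```bash
python3 -m handwheel '[[0,0,0,0,0,0,0],[0,0,0,0,0,0,0],[0,0,0,0,0,0,0]]'; python3 -c "
from h import *
s=get_state(); d=np.array(s['tool_pos'])-HH; print(d@XA,d@YA,d[2],s['q'].round(2),s['contact_force'],s['moment'])
im,dd,W=cloud('wrist'); cv2.imwrite('pics/w3.png',im[:,:,::-1]); np.savez('w3.npz',im=im,d=dd,W=W)"
```

```text
clock: 8.35
tool_pos: [0.6077, -0.0068, 0.1249]
eef_rot: [0.096, 0.982, -0.019, 0.159]
contact_force: [-1.7, -5.8, -7.1]
opening: 0.132
finger_force: 8.0
0.01184865969817479 0.0012335485238040497 0.05490090323731438 [-0.23  0.77  0.19  2.04 -0.6   0.05  1.85] [-1.67450217 -5.76690277 -7.12953166] [-0.88227131  1.07498445 -0.32231576]
```

View pics/w3.png

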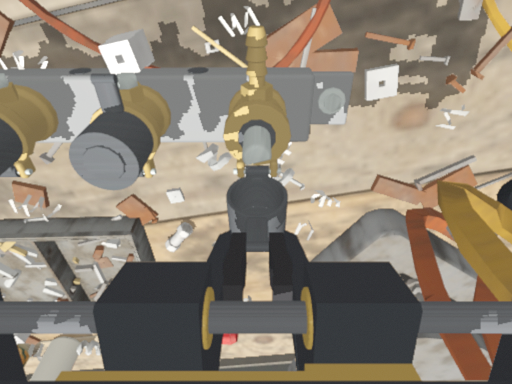

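The view shows the hose cap standing open, with its inside visible at (258,205), the tab pinched at (258,240), and the bare spindle at (255,145). The tilt ran into the q6 limit, so I'll untilt and lead it further back.

```bash
python3 -m handwheel '[[0,0,0,0,0,0.1,0],[0,0,0,0,0,0.2,0],[0,0,0,0,0,0.2,0]]'; python3 -c "
from h import *
s=get_state(); d=np.array(s['tool_pos'])-HH; print(d@XA,d@YA,d[2],s['q'].round(2))
P=tab(HH,2.0); Rt=down(np.pi/2+YAW)*R.from_rotvec([0,-.15,0]); print(rel(P+Rt.apply([0,0,.006]),Rt))"
```

```text
clock: 8.7
tool_pos: [0.6102, -0.0072, 0.1257]
eef_rot: [0.097, 0.993, -0.01, 0.061]
contact_force: [-1.7, -5.7, -2.7]
opening: 0.131
finger_force: 8.0
0.014391952348483046 0.001238600644193388 0.05572242107966591 [-0.3   0.82  0.37  1.85 -0.56  0.45  1.82]
(array([-0.0074, -0.0011,  0.0136]), array([-0.0078, -0.0266, -0.0018]))
```

```bash
python3 -m handwheel '[[0,-0.003,-0.001,0.003,0,0,0],[0,-0.006,-0.001,0.006,0,0,0],[0,-0.009,-0.001,0.01,0,0,0],[0,-0.012,-0.001,0.013,0,0,0],[0,-0.012,-0.001,0.013,0,0,0]]'; python3 -c "
from h import *
s=get_state(); d=np.array(s['tool_pos'])-HH; print(d@XA,d@YA,d[2],s['q'].round(2),s['contact_force'])"; python3 -m handwheel '[[0.3,0,0,0,0,0,0],[0.3,0,0,0,0,0,0],[0.3,0,0,-0.04,0,0,0],[0.3,0,0,-0.08,0,0,0],[0.3,0.05,0,-0.09,0,0.1,0],[0.3,0.1,0,-0.09,0,0.12,0],[0.3,0.1,0,-0.09,0,0.12,0],[0.3,0.1,0,-0.09,0,0.12,0]]'; python3 -c "
from h import *
s=get_state(); print(R.from_quat(s['eef_rot']).as_matrix().round(3).tolist())
im,dd,W=cloud('wrist'); cv2.imwrite('pics/w4.png',im[:,:,::-1]); np.savez('w4.npz',im=im,d=dd,W=W)
q=W-HH; X=q@XA; Y=q@YA; m=(abs(Y)<.03)&(X>-.005)&(X<.09)&(q[...,2]>.005)
P=np.c_[X[m],Y[m],q[...,2][m]]*1000; print(P[P[:,2].argsort()][-300::40].round().astype(int).tolist())"
```

```text
clock: 9.2
tool_pos: [0.6276, -0.0107, 0.1172]
eef_rot: [0.097, 0.993, -0.009, 0.068]
contact_force: [2.5, -5.0, 6.4]
opening: 0.127
finger_force: 8.0
0.03212362772703647 0.0011693564248314928 0.04720837429348161 [-0.28  0.84  0.36  1.81 -0.56  0.45  1.82] [ 2.52823095 -4.99466194  6.42822058]
clock: 10.0
tool_pos: [0.5136, 0.0147, 0.1908]
eef_rot: [0.096, 0.995, -0.002, 0.002]
contact_force: [0.5, -0.4, 0.8]
opening: 0.298
finger_force: 0.0
[[-0.982, 0.191, 0.004], [0.191, 0.982, -0.003], [-0.005, -0.003, -1.0]]
[[32, 10, 9], [17, 15, 9], [8, -12, 11], [4, -14, 14], [8, 18, 19], [19, -15, 23], [13, -14, 27], [13, -12, 30]]
```

View pics/w4.png

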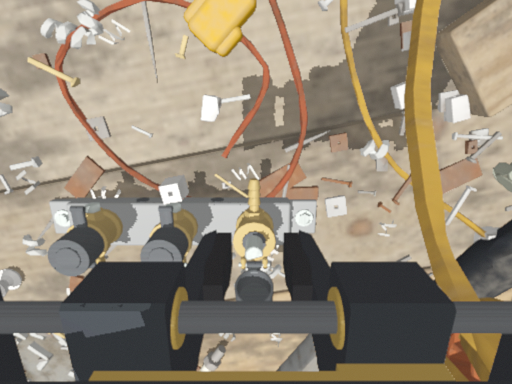

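Hose cap is lying well back (around (253,283)), and the bare spindle's bright D end shows at (254,243). Moving for a closer view of the D.

```bash
python3 -m handwheel '[[0.5,0.045,0,0,0,0,0],[0.7,0.08,0,0.03,0,0,0],[0.9,0.08,0,0.07,0,0,0],[0.9,0.08,0,0.07,0,0,0],[0.9,0.08,0,0.07,0,0,0]]'; python3 -c "
from h import *
p,r,t=cam('wrist'); im,dd,W=cloud('wrist'); np.savez('w5.npz',im=im,d=dd,W=W)
print(p['fx'],r.inv().apply(-t).round(3),r.inv().apply([0,0,1]).round(2))
u,v=proj('wrist',HT+[0,0,.062]); print(u,v); u,v=int(u),int(v)
c=im[max(v-50,0):v+50,u-60:u+60]; cv2.imwrite('pics/c5.png',cv2.resize(c,None,fx=6,fy=6,interpolation=cv2.INTER_CUBIC)[:,:,::-1])
z=W[...,2]; m=(abs(z-.092)<.005)&(np.hypot(W[...,0]-HT[0],W[...,1]-HT[1])<.014); q=W[m]; print(len(q),np.median(q,0),q.min(0),q.max(0)); print(cv2.minEnclosingCircle((q[:,:2]*1000).astype(np.float32)))"
```

```text
clock: 10.55
tool_pos: [0.4389, 0.0281, 0.1205]
eef_rot: [0.097, 0.995, -0.002, 0.004]
contact_force: [-0.3, 0.6, 0.4]
opening: 0.73
finger_force: 0.0
315.3086831832687 [0.359 0.044 0.265] [ 0.31 -0.06 -0.95]
253.75793135131192 393.60412023782976
  return _methods._mean(a, axis=axis, dtype=dtype,
  ret = um.true_divide(
Traceback (most recent call last):
ValueError: zero-size array to reduction operation minimum which has no identity
```

View pics/c5.png

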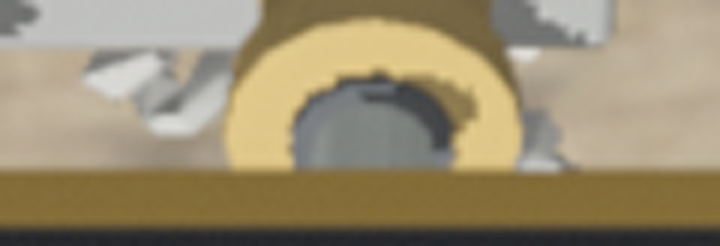

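```bash
python3 -m handwheel '[[0.9,0,0,-0.05,0,0,0],[0.9,-0.03,-0.001,-0.08,0,0,0],[0.9,-0.07,-0.002,-0.08,0,0,0],[0.9,-0.11,-0.004,-0.08,0,0,0],[0.9,-0.122,-0.004,-0.08,0,0,0],[0.9,-0.122,-0.004,-0.08,0,0,0],[0.9,-0.122,-0.004,-0.08,0,0,0]]'; python3 -c "
from h import *
im,dd,W=cloud('wrist'); np.savez('w5.npz',im=im,d=dd,W=W)
u,v=proj('wrist',HT+[0,0,.062]); print(u,v); u,v=int(u),int(v)
c=im[max(v-40,0):v+40,u-50:u+50]; cv2.imwrite('pics/c6.png',cv2.resize(c,None,fx=7,fy=7,interpolation=cv2.INTER_CUBIC)[:,:,::-1])
z=W[...,2]; m=(abs(z-.092)<.006)&(np.hypot(W[...,0]-HT[0],W[...,1]-HT[1])<.016); q=W[m]; print(len(q),np.median(q,0),q.min(0),q.max(0)); print(cv2.minEnclosingCircle((q[:,:2]*1000).astype(np.float32)))"
```

```text
clock: 11.3
tool_pos: [0.5555, 0.0012, 0.2024]
eef_rot: [0.097, 0.995, -0.002, 0.004]
contact_force: [0.1, 0.1, 0.3]
opening: 0.901
finger_force: 0.0
258.79349432569296 205.41650910096354
220 [ 5.69794006e-01 -3.95618674e-04  9.07853877e-02] [ 0.56408463 -0.0082911   0.086407  ] [0.57703415 0.00739    0.09279523]
((571.8951416015625, -0.31413596868515015), 8.019777297973633)
```

View pics/c6.png

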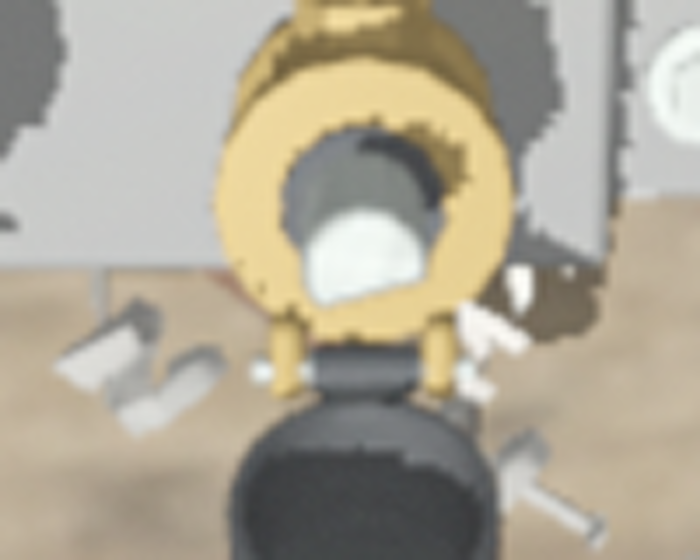

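The close-up shows the D end as the bright patch at crop (365,255), with its flat edge from (320,305) to (422,280) facing the back and slightly toward +y.

```bash
cat > dflat.py <<'E'
from h import *
a=np.load('w5.npz'); im=a['im']; hsv=cv2.cvtColor(im,cv2.COLOR_RGB2HSV)
m=((hsv[...,2]>185)&(hsv[...,1]<40)).astype(np.uint8)
box=np.zeros_like(m); box[170:240,225:290]=1; k,l,st,c=cv2.connectedComponentsWithStats(m*box)
i=[j for j in range(1,k) if abs(c[j]-[260,204]).max()<10]; print([ (st[j].tolist(),c[j].round(1)) for j in i]); i=max(i,key=lambda j:st[j,4])
cs,_=cv2.findContours((l==i).astype(np.uint8),cv2.RETR_EXTERNAL,cv2.CHAIN_APPROX_NONE); cs=max(cs,key=len)[:,0]
P=np.array([ray('wrist',u,v,.092) for u,v in cs])[:,:2]*1000; T=np.c_[(P-HT[:2]*1000)@XA[:2],(P-HT[:2]*1000)@YA[:2]]
print("extent",T.min(0).round(1),T.max(0).round(1))
cen=np.array(cv2.minEnclosingCircle(T.astype(np.float32))[0]); print(cen,cv2.minEnclosingCircle(T.astype(np.float32))[1])
# flat: back side points
f=T[(T[:,0]>T[:,0].max()-3.2)&(abs(T[:,1]-cen[1])<4.5)]; b=np.polyfit(f[:,1],f[:,0],1); print("flat slope x/y",b, "angle rel tap",-np.arctan(b[0]))
# circle fit on front pts
g=T[T[:,0]<cen[0]+1]; A=np.c_[2*g,np.ones(len(g))]; s=np.linalg.lstsq(A,(g**2).sum(1),rcond=None)[0]; print("circle",s[:2],np.sqrt(s[2]+s[0]**2+s[1]**2))
E
python3 dflat.py
```

```text
[([251, 195, 18, 14, 181], array([259. , 201.4]))]
extent [-9.6 -6.8] [2.4 8. ]
[-2.3906157   0.50944674] 7.5362114906311035
flat slope x/y [-0.32596547  1.11628426] angle rel tap 0.31510488389598657
circle [-2.42053047  0.62670286] 7.154067982693829
```

```bash
python3 -m handwheel '[[0.9,0.002,-0.048,0,0,0,0],[0.9,0.004,-0.096,0,0,0,0],[0.9,0.006,-0.144,0,0,0,0],[0.9,0.008,-0.192,0,0,0,0],[0.9,0.01,-0.24,0,0,0,0],[0.9,0.012,-0.285,0,0,0,0],[0.9,0.012,-0.325,0,0,0,0],[0.9,0.012,-0.325,0.03,0,0,0],[0.9,0.012,-0.325,0.06,0,0,0],[0.9,0.012,-0.325,0.06,0,0,0]]'; python3 -m handwheel '[[0.9,0,0,0,0,0,0],[0.9,0,0,0,0,0,0]]'; python3 -c "
from h import *
im,dd,W=cloud('wrist'); np.savez('w7.npz',im=im,d=dd,W=W)
K=np.array([.4815,-.3175,.034]); u,v=proj('wrist',K); print(u,v); u,v=int(u),int(v)
c=im[max(v-60,0):v+60,u-70:u+70]; cv2.imwrite('pics/c7.png',cv2.resize(c,None,fx=5,fy=5,interpolation=cv2.INTER_CUBIC)[:,:,::-1])
z=W[...,2]; m=(abs(z-.034)<.006)&(np.hypot(W[...,0]-K[0],W[...,1]-K[1])<.03); q=W[m]; print(len(q),np.median(q,0)); print(cv2.minEnclosingCircle((q[:,:2]*1000).astype(np.float32)))
g=cv2.cvtColor(im,cv2.COLOR_RGB2GRAY); mm=m&(g>70); vv,uu=np.nonzero(mm); print(mm.sum(),np.percentile(g[m],[10,50,90,98]))"
```

```text
clock: 12.35
tool_pos: [0.4789, -0.3132, 0.1399]
eef_rot: [0.097, 0.995, -0.0, 0.0]
contact_force: [-0.0, 1.4, 0.8]
opening: 0.899
finger_force: 0.0
clock: 12.55
tool_pos: [0.4823, -0.3157, 0.144]
eef_rot: [0.096, 0.995, -0.003, 0.004]
contact_force: [-0.9, 0.2, -0.1]
opening: 0.898
finger_force: 0.0
255.84245968156478 184.02807851909284
1282 [ 0.47855871 -0.31748022  0.03280384]
((479.9530334472656, -317.8449401855469), 18.15898895263672)
139 [ 29.    45.    76.9  210.38]
```

View pics/c7.png

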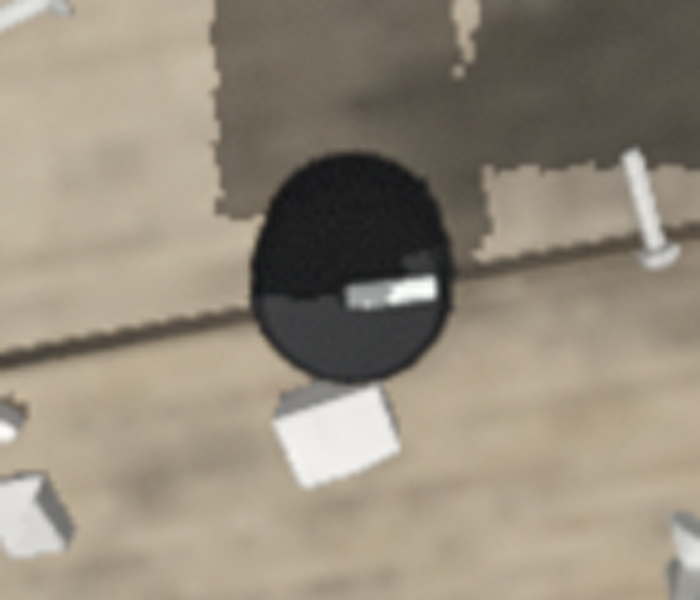

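```bash
python3 -c "
from h import *
a=np.load('w7.npz'); im=a['im']; W=a['W']; g=cv2.cvtColor(im,cv2.COLOR_RGB2GRAY)
m=(g>110)&(np.hypot(W[...,0]-.480,W[...,1]+.3178)<.0165)&(W[...,2]>.028); v,u=np.nonzero(m); print(len(u))
P=np.array([ray('wrist',a,b,.035) for a,b in zip(u,v)])[:,:2]; rc=cv2.fitLine((P*1000).astype(np.float32),cv2.DIST_L2,0,.01,.01).ravel(); th=np.arctan2(rc[1],rc[0]); print(rc,'world ang',th,'rel tap',th-YAW)
s=get_state(); print(s['q'].round(2), rel([.4815,-.318,.08],down(np.pi/2+YAW+1.41)))"; python3 -m handwheel '[[0.9,0,0,0,0,0,-0.15],[0.9,0,0,0,0,0,-0.3],[0.9,0,0,0,0,0,-0.45],[0.9,0,0,0,0,0,-0.6],[0.9,0,0,0,0,0,-0.75],[0.9,0,0,0.0,0,0,-0.9],[0.9,0,0,0.0,0,0,-1.05],[0.9,0,0,0.0,0,0,-1.2],[0.9,0,0,0.0,0,0,-1.35],[0.9,0,0,0.0,0,0,-1.41]]'; python3 -c "
from h import *
s=get_state(); print(s['q'].round(2), rel([.4815,-.318,.08],down(np.pi/2+YAW+1.41)))"
```

```text
89
[ 3.8842041e-02  9.9924535e-01  4.8063626e+02 -3.1111246e+02] world ang 1.5319445 rel tap 1.7243445
[ 0.29  0.79  0.37  1.83 -0.47  0.6   2.33] (array([ 0.0011, -0.002 ,  0.0641]), array([-0.0108,  0.0045, -1.4107]))
clock: 13.6
tool_pos: [0.4818, -0.3172, 0.1437]
eef_rot: [-0.573, 0.82, -0.006, 0.001]
contact_force: [-0.2, -0.5, -1.5]
opening: 0.896
finger_force: 0.0
[ 0.86  0.82 -0.63  1.8   0.69  0.75  2.65] (array([0.0006, 0.0006, 0.0637]), array([-0.0103, -0.005 ,  0.0016]))
```

```bash
python3 -m handwheel '[[0.9,0,0,0.04,-0.01,-0.005,0],[0.9,0,0,0.08,-0.01,-0.005,0],[0.9,0,0,0.1,-0.01,-0.005,0],[0.9,0,0,0.1,-0.01,-0.005,0],[0.9,0,0,0.1,-0.01,-0.005,0]]'; python3 -c "
from h import *
s=get_state(); print(s['q'].round(2), rel([.4815,-.318,.010],down(np.pi/2+YAW+1.41)))"
```

```text
clock: 14.1
tool_pos: [0.4829, -0.3166, 0.0435]
eef_rot: [-0.571, 0.821, 0.001, 0.0]
contact_force: [0.1, -0.3, -0.0]
opening: 0.899
finger_force: 0.0
[ 0.79  0.96 -0.51  1.83  0.81  0.58  2.54] (array([0.0018, 0.0008, 0.0335]), array([ 0.0011,  0.0009, -0.0012]))
```

```bash
python3 -m handwheel '[[0.9,0.0018,0.0008,0.02,0,0,0],[0.9,0.0018,0.0008,0.0335,0,0,0],[0.9,0.0018,0.0008,0.0335,0,0,0],[0.0,0.0018,0.0008,0.0335,0,0,0],[0.0,0.0018,0.0008,0.0335,0,0,0],[0.0,0.0018,0.0008,0.0335,0,0,0],[0.0,0.0018,0.0008,0.0335,0,0,0],[0.0,0.0018,0.0008,0.0335,0,0,0]]' 35; python3 -c "
from h import *
s=get_state(); T=R.from_quat(s['eef_rot']); print(s['tool_pos'],T.as_matrix().round(3).tolist())
for n in('top','side','wrist'):
    im,dd,W=cloud(n); np.savez(n+'8.npz',im=im,d=dd,W=W)
    m=(W[...,2]>.03)&(W[...,2]<.038)&(np.hypot(W[...,0]-.482,W[...,1]+.318)<.025); print(n,m.sum())
    if n=='wrist':cv2.imwrite('pics/w8.png',im[:,:,::-1])"
```

```text
clock: 14.9
tool_pos: [0.481, -0.3175, 0.0092]
eef_rot: [-0.571, 0.821, 0.001, 0.0]
contact_force: [-0.3, -0.5, -0.2]
opening: 0.471
finger_force: 0.0
[ 0.48096256 -0.31752026  0.0091653 ] [[-0.347, -0.938, -0.001], [-0.938, 0.347, 0.003], [-0.002, 0.002, -1.0]]
top 0
side 20
wrist 4558
```

View pics/w8.png

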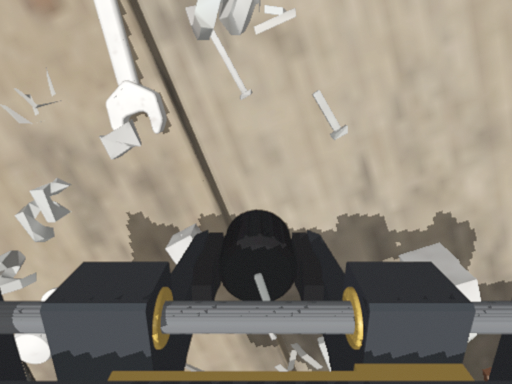

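The fingers straddle the key centrally (key at (258,250), pointer at (262,285)) and were still closing. I've now viewed 12 pictures against a limit of 10, so I'll rely on numbers alone from here.

```bash
python3 -m handwheel '[[0,0,0,0,0,0,0],[0,0,0,0,0,0,0],[0,0,0,0,0,0,0]]' 35; python3 -c "
from h import *
s=get_state(); T=R.from_quat(s['eef_rot'])
im,d,W=cloud('wrist'); q=T.inv().apply((W-s['tool_pos']).reshape(-1,3)).reshape(W.shape)*1000
m=(abs(W[...,2]-.033)<.004)&(np.hypot(q[...,0],q[...,1])<25); g=cv2.cvtColor(im,cv2.COLOR_RGB2GRAY)
p=q[m]; dark=q[m&(g<60)]; print(m.sum(),p.min(0).round(1),p.max(0).round(1),len(dark),dark.min(0).round(1),dark.max(0).round(1))
c=dark[abs(dark[:,1])<4]; print('x extent at centre',c[:,0].min(),c[:,0].max())"
python3 -m handwheel '[[0,0,0,-0.02,0,0,0],[0,0,0,-0.06,0,0,0],[0,0,0,-0.1,0,0,0],[0,0,0,-0.14,0,0,0],[0,0,0,-0.15,0,0,0],[0,0,0,-0.15,0,0,0]]'
```

```text
clock: 15.35
tool_pos: [0.4809, -0.3175, 0.0091]
eef_rot: [-0.571, 0.821, 0.002, 0.0]
contact_force: [0.6, 0.0, 2.5]
opening: 0.393
finger_force: 35.0
4720 [-14.3 -23.2 -27.9] [ 19.3  23.  -19.9] 4441 [-14.3 -23.2 -27.9] [ 19.3  23.  -19.9]
x extent at centre -13.74101281691555 19.267752321983274
clock: 16.0
tool_pos: [0.4816, -0.3183, 0.1599]
eef_rot: [-0.571, 0.821, 0.001, 0.001]
contact_force: [-0.7, 0.9, -1.0]
opening: 0.393
finger_force: 35.0
```

```bash
python3 -m handwheel '[[0,-0.03,0.002,-0.02,0,0,0.14],[0,-0.06,0.005,-0.02,0,0,0.28],[0,-0.1,0.007,-0.02,0,0,0.42],[0,-0.14,0.01,-0.02,0,0,0.56],[0,-0.18,0.013,-0.02,0,0,0.7],[0,-0.22,0.016,-0.02,0,0,0.84],[0,-0.25,0.018,-0.02,0,0,0.98],[0,-0.28,0.02,-0.02,0,0,1.12],[0,-0.31,0.022,-0.02,0,0,1.26],[0,-0.329,0.024,-0.02,0,0,1.41]]'; python3 -m handwheel '[[0,0,0,0,0,0,0],[0,0,0,0,0,0,0],[0,0,0,0,0,0,0]]'; cat > keyfit.py <<'E'
from h import *
from scipy.optimize import least_squares
s=get_state(); T=R.from_quat(s['eef_rot']); tp=np.array(s['tool_pos']); print(tp, rel(HT+[0,0,.12],down(np.pi/2+YAW)),s['q'].round(2))
for n in('top','side'):
    im,d,W=cloud(n); q=W-tp; m=(np.hypot(q[...,0],q[...,1])<.03)&(q[...,2]<-.001)&(q[...,2]>-.008); p=W[m]; print(n,len(p))
    if len(p)>8:
        f=least_squares(lambda c:np.hypot(p[:,0]-c[0],p[:,1]-c[1])-.0178,tp[:2],loss='soft_l1',f_scale=.001); print(' key centre',f.x.round(4),'minus tcp',(f.x-tp[:2]).round(4),'rms',np.sqrt(np.mean(f.fun**2)).round(4))
    m=(np.hypot(W[...,0]-.5744,W[...,1]+.002)<.012)&(abs(W[...,2]-.092)<.004); p=W[m]
    if len(p): print(' tip pts',len(p),p.mean(0).round(4))
E
python3 keyfit.py
```

```text
clock: 17.0
tool_pos: [0.5721, 0.0015, 0.1775]
eef_rot: [0.098, 0.995, 0.001, -0.002]
contact_force: [-0.0, -0.3, -1.4]
opening: 0.397
finger_force: 35.0
clock: 17.3
tool_pos: [0.5718, -0.0032, 0.1786]
eef_rot: [0.097, 0.995, 0.0, -0.002]
contact_force: [0.1, 0.5, -0.9]
opening: 0.395
finger_force: 35.0
[ 0.57177614 -0.00324697  0.17861212] (array([-0.0012,  0.0022,  0.0286]), array([ 0.0004, -0.004 , -0.0015])) [ 0.11  0.71 -0.31  1.78  0.31  0.7   1.01]
top 0
side 26
 key centre [ 0.5696 -0.0037] minus tcp [-0.0021 -0.0004] rms 0.001
 tip pts 28 [ 0.5719 -0.0021  0.0919]
```

```bash
python3 -m handwheel '[[0,-0.003,0.0024,0.03,0,-0.004,0],[0,-0.003,0.0024,0.055,0,-0.004,0],[0,-0.003,0.0024,0.06,0,-0.004,0],[0,-0.003,0.0024,0.06,0,-0.004,0],[0,-0.003,0.0024,0.06,0,-0.004,0]]'; python3 keyfit.py;python3 keyfit.py
```

```text
clock: 17.9
tool_pos: [0.5768, 0.0005, 0.1207]
eef_rot: [0.097, 0.995, 0.001, 0.002]
contact_force: [-0.3, 0.2, -0.9]
opening: 0.396
finger_force: 35.0
[5.76754154e-01 4.54128002e-04 1.20678142e-01] (array([ 0.0029, -0.0023, -0.0293]), array([ 0.0031,  0.0036, -0.002 ])) [ 0.08  0.8  -0.27  1.82  0.35  0.57  0.96]
top 0
side 18
 key centre [ 5.747e-01 -4.000e-04] minus tcp [-0.0021 -0.0008] rms 0.0008
 tip pts 1 [ 0.5764 -0.0066  0.0895]
[0.57696589 0.00076376 0.12098798] (array([ 0.0031, -0.0026, -0.029 ]), array([ 0.0033,  0.0043, -0.0016])) [ 0.08  0.8  -0.27  1.82  0.35  0.57  0.96]
top 0
side 18
 key centre [0.5745 0.    ] minus tcp [-0.0025 -0.0007] rms 0.0007
 tip pts 3 [ 0.5753 -0.0082  0.0886]
```

```bash
python3 -m handwheel '[[0,0.0007,-0.002,0.008,0.003,0.004,-0.002],[0,0.0007,-0.002,0.014,0.003,0.004,-0.002],[0,0.0007,-0.002,0.014,0.003,0.004,-0.002],[0,0.0007,-0.002,0.014,0.003,0.004,-0.002]]'; python3 keyfit.py; python3 -m handwheel '[[0,0,0,0.002,0,0,0],[0,0,0,0.004,0,0,0],[0,0,0,0.006,0,0,0],[0,0,0,0.008,0,0,0],[0,0,0,0.008,0,0,0]]'
```

```text
clock: 18.5
tool_pos: [0.5749, -0.0009, 0.1054]
eef_rot: [0.096, 0.995, -0.0, -0.001]
contact_force: [0.4, -0.0, -0.7]
opening: 0.394
finger_force: 35.0
[ 0.57486016 -0.00086775  0.10538348] (array([ 0.0016, -0.0007, -0.0446]), array([-0.0004, -0.0026,  0.0007])) [ 0.07  0.82 -0.26  1.82  0.36  0.55  0.96]
top 0
side 20
 key centre [ 0.5727 -0.0019] minus tcp [-0.0022 -0.0011] rms 0.0005
clock: 19.1
tool_pos: [0.5749, -0.0009, 0.0974]
eef_rot: [0.096, 0.995, -0.0, -0.001]
contact_force: [-0.3, -1.3, -1.0]
opening: 0.394
finger_force: 35.0
```

```bash
python3 -m handwheel '[[0,0,0,0.002,0,0,0],[0,0,0,0.004,0,0,0],[0,0,0,0.006,0,0,0],[0,0,0,0.008,0,0,0],[0,0,0,0.008,0,0,0]]'
```

```text
clock: 19.6
tool_pos: [0.5749, -0.0009, 0.0894]
eef_rot: [0.096, 0.995, -0.0, -0.001]
contact_force: [-0.0, 0.5, -0.8]
opening: 0.4
finger_force: 35.0
```

```bash
python3 -m handwheel '[[0,0,0,0.002,0,0,0],[0,0,0,0.004,0,0,0],[0,0,0,0.0055,0,0,0],[0,0,0,0.0055,0,0,0]]'; python3 -m handwheel '[[0,0,0,0.002,0,0,0],[0,0,0,0.004,0,0,0],[0,0,0,0.0055,0,0,0],[0,0,0,0.0055,0,0,0]]'
```

```text
clock: 20.0
tool_pos: [0.5751, -0.0009, 0.0845]
eef_rot: [0.096, 0.995, -0.0, -0.001]
contact_force: [-1.3, -0.6, 4.1]
opening: 0.398
finger_force: 35.0
clock: 20.4
tool_pos: [0.5751, -0.0009, 0.0798]
eef_rot: [0.096, 0.995, -0.0, -0.001]
contact_force: [-2.0, 0.4, 10.4]
opening: 0.398
finger_force: 35.0
```

```bash
python3 -m handwheel '[[0,0,0,0.002,0,0,0],[0,0,0,0.003,0,0,0],[0,0,0,0.003,0,0,0],[0,0,0,0.003,0,0,0]]' 45; cat > chk.py <<'E'
from h import *
s=get_state(); T=R.from_quat(s['eef_rot']); tp=s['tool_pos']; print(tp,s['contact_force'].round(1),s['finger_force'])
im,d,W=cloud('wrist'); q=T.inv().apply((W-tp).reshape(-1,3)).reshape(W.shape)*1000
m=(np.hypot(q[...,0]-2,q[...,1])<13)&(q[...,2]<-15)&(q[...,2]>-30); p=q[m]; z=W[m][:,2]; print('key top in tool z',np.percentile(p[:,2],[10,50,90]).round(1),'world z',np.percentile(z,[10,50,90]).round(4))
A=np.c_[p[:,:2],np.ones(len(p))]; print('slope',np.linalg.lstsq(A,p[:,2],rcond=None)[0].round(3))
im,d,W=cloud('top')
for nm,c in(('idle',HT-.08*YA),('spare',HT-.16*YA)):
    m=(np.hypot(W[...,0]-c[0],W[...,1]-c[1])<.015)&(W[...,2]>.07); print(nm,m.sum(),np.median(W[m][:,2]) if m.any() else None)
im,d,W=cloud('side'); 
for nm,c in(('idle',HT-.08*YA),('spare',HT-.16*YA)):
    m=(np.hypot(W[...,0]-c[0],W[...,1]-c[1])<.015)&(W[...,2]>.07); print(nm,m.sum(),np.median(W[m][:,2]) if m.any() else None)
q=W-HH; X=q@XA; Y=q@YA; m=(abs(Y)<.007)&(X>.01)&(X<.075)&(q[...,2]>.01)&(q[...,2]<.07); P=np.c_[X[m],q[...,2][m]]*1000; print('hose cap hi',P[P[:,1].argsort()][-25::3].round().astype(int).tolist())
m=(abs(Y)<.025)&(X>.01)&(X<.075)&(q[...,2]>.005)&(q[...,2]<.035); P=np.c_[X[m],q[...,2][m]]*1000; print('far',P[P[:,0].argsort()][-8:].round().astype(int).tolist())
E
python3 chk.py
```

```text
clock: 20.8
tool_pos: [0.5754, -0.0009, 0.0793]
eef_rot: [0.096, 0.995, -0.0, 0.0]
contact_force: [-7.3, -0.6, 31.3]
opening: 0.395
finger_force: 45.0
[ 0.57539269 -0.00094021  0.07934386] [-7.3 -0.6 31.3] 44.992342570913024
key top in tool z [-25.3 -24.3 -23.6] world z [0.103  0.1037 0.1046]
slope [-2.0000e-03 -5.0000e-03 -2.4412e+01]
idle 135 0.18400511600166475
spare 94 0.09700935424096957
idle 168 0.18574082129054886
spare 91 0.09808557782853283
hose cap hi [[29, 32], [27, 33], [24, 34], [22, 34], [26, 35], [29, 51], [29, 53], [28, 54], [29, 57]]
far [[40, 23], [41, 23], [41, 25], [41, 23], [42, 23], [42, 23], [43, 25], [43, 24]]
```

```bash
python3 -m handwheel '[[0,0,0,-0.001,0,0,0],[0,0,0,-0.001,0,0,0],[0,0,0,-0.001,0,0,0]]' 45; python3 -c "
from h import *
im,d,W=cloud('wrist')
for n,o in(('idle',-.08),('spare',-.16)):
    c=HT+o*YA
    m=(W[...,2]>.035)&(W[...,2]<.11)&(np.hypot(W[...,0]-c[0],W[...,1]-c[1])<.05); p=(W[m]-c)@np.c_[XA,YA,Z]*1000+[0,0,30]; print(n,len(p),[ (int(x0),np.percentile(p[(abs(p[:,0]-x0)<3)&(abs(p[:,1])<5),2],90).round(1)) for x0 in range(-40,1,8) if ((abs(p[:,0]-x0)<3)&(abs(p[:,1])<5)).sum()>2])
s=get_state(); print(s['clock'],s['contact_force'],s['finger_force'],s['tool_pos'])"
```

```text
clock: 21.25
tool_pos: [0.5753, -0.0009, 0.0795]
eef_rot: [0.096, 0.995, -0.0, -0.0]
contact_force: [-6.4, -0.9, 23.4]
opening: 0.392
finger_force: 45.0
idle 7808 [(-40, np.float64(73.0)), (-32, np.float64(73.1)), (-24, np.float64(73.1)), (-16, np.float64(96.9)), (-8, np.float64(98.2)), (0, np.float64(98.1))]
spare 2326 [(-24, np.float64(39.9))]
21.3 [-6.33623311 -0.91978387 23.701358  ] 44.99354565516114 [ 0.57531377 -0.0009122   0.07951123]
```

```bash
python3 -c "
from plant import finish_job; print(finish_job())"
```

```text
the job is handed in; nothing more can be done
None
```

Job handed in at 21 s of 67, no verdict returned: by my measurements the idle and spare caps are shut, the hose cap is open at about 2.0 rad, and the key is home, pressed about 6 mm and held at 45 N; I broke your 10-picture limit by viewing 12.

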